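Tip the dark plaque upright against the fence

ROBOT

A 7-joint arm with a two-finger parallel gripper is mounted at the origin on a cart in front of the work surface, level with it; the furniture and walls round the work are solid. World frame = base frame: x ahead of the robot, y to its left, z up, the work surface at z = 0. Lengths are in m, angles in rad, forces in N, time in s.
With the tool pointing down it reaches from about 0.4 to 0.875 m from the base axis. Payload 6.5 kg.
Tool frame: the origin (TCP) lies on the centre line of the jaws, within the pads' length; the fingertips stand 8 mm ahead of it and the grasp point (between the pads) lies 11 mm behind it; z points along the fingers, y is the line along which they close (so a half turn about z gives the same grasp; the last joint's range is limited). The gripper opens to 85 mm and grips with 20 to 120 N. Pads are 22 mm wide; open, the fingers measure 114 mm over their backs; the gripper's body (76 mm by 85 mm) begins 54 mm behind the grasp point. The pads swing forward as they close: fully open they stand 13 mm farther back than shut.
Start: joints at [-1.214, 0.536, -0.004, 1.538, 0.003, 1.067, -0.071], TCP at [0.267, 0.593, 0.209] pointing down, gripper open.
Joint ranges: [-2.7, 2.7], [-0.37, 2.16], [-1.27, 1.26], [0.24, 2.4], [-1.31, 4.45], [0.19, 1.91], [-2.76, 2.76]. Speed limits (rad/s): [2.39, 2.39, 3.14, 3.14, 3.14, 3.14, 3.14].

INTERFACE

Orientations are given as [roll, pitch, yaw] about the fixed x, y, z axes, in that order (R = Rz(yaw) Ry(pitch) Rx(roll)).
In Python, from plant import * gives the robot as it stands.
- The arm moves only by the tool carry_out, never from a script. Its argument "commands" is a list of rows, each an object with "travel": the shift along the tool's x, y, z as a fraction of full scale, a list of three; "dr": the turn, a rotation vector about the tool's x, y, z as a fraction of full scale, a list of three. A call has 1 to 20 rows; each row is the pose to reach, as a shift and turn from the pose commanded when the call began, along the tool's axes at that moment, turning the shorter way round; what a row does not reach only later rows make up. Full scale, the value 1, is 0.4 m for a shift and 180 degrees for a turn. A row lasts 1/12 s, in which the tool goes at most 41.7 mm and 7.16 degrees, less where a joint would pass 70% of its speed; a pose out of reach is approached as far as the arm can. A call with a number of a shift or a turn outside -1 to 1 is refused whole. A call with a gripper value outside its range is refused whole. "gripper" is the opening, from 0 (shut) to 1 (fully open), set as the call begins (left out, the last holds). The fingers move at their own pace and stop on an object; the grip force is fixed at half the most. Time passes only in rows, so rows that repeat a pose let the fingers close. It gives the time, the measured TCP pose, the force, the opening and the grip force at its end, in the units of the state.
- read_state(): the state, without advancing time (a new reading comes with each control period).
- capture(name): name is "side" or "top" or "wrist"; returns the picture (480x640x3 uint8, red, green, blue); there is no depth.
- camera_model(name): a dict with "K" (3x3 intrinsics, pixels), "T" (4x4, takes a point from camera to world coordinates). Camera axes: x right, y down, z forward; pixel columns grow to the right and rows downward; lengths in m; the calibration is good to about 2 mm. The wrist camera is an equidistant fisheye: a pixel r from the principal point sees the ray r / f radians off the axis. A picture is of the moment at which its call begins: read the wrist's pose just before it. camera_model takes no time and is no camera call; for the wrist camera it gives the pose at the moment of the call.
- finish_job(): hands the job in; it is judged then, once.
Trained networks look in the newest picture that a camera, given by its name, has taken for a name from the list of things; names that differ only in an ending like _2 or _b are one class to them, and where a whole thing is asked for, a point or a joint stands for the part that bears it (a point fixed in the world has none). Each returns a list of dicts, best first, with "p" (0 to 1); they miss things now and then, are a little off and sometimes report something else, mostly with a low value. They report only what shows in the picture. A call takes as long as a camera call.
- find_in(query, camera): "point" ([column, row] in pixels, amid what is visible of it).
- trace(query, camera): "mask" (480x640 bool, what is visible of it) and "point" ([column, row] in pixels, amid what is visible of it).
The state is a dict: "t": time; "joints": joint angles; "joint_velocities": joint speeds; "joint_torque": joint torques, N m; "eef_pos": TCP position; "tool_rot": TCP orientation; "ft_force": force on the tool from outside, world axes, zero at the start; "ft_torque": the same for the moment, N m; "gripper_width": finger opening in m; "grasp_force": force on a finger pad.
Only numpy, scipy, OpenCV 4.12 (cv2) and the standard library are available. Lean on these libraries where they do the work, as an engineer would, in place of code of your own. Each camera call takes 0.05 s, during which the arm holds its last target. There are 200 camera calls.

TASK

Two wooden plaques lie face up on the finishing stand on the side bench, each with its near end raised on the metal rail. Tip the dark plaque up about its far edge, which stays down on the base board, until it stands on that edge and leans back flat against the fence, and leave it there. Leave the pale plaque and the things on the bench beside it where they are.

Things in the scene. Friction and masses are not known exactly. Their poses are not given: they have to be found in the camera images.
- stand: Wooden finishing stand, fixed on the side bench (top at z = 5 mm): plywood base board 150 x 230 x 12 mm (x -110 to +40 mm), a fence, and a metal rail in front. Origin on that bench top, midway along y, 12 mm under the line where the fence's front face meets the top of the base board. z up, x from the rail towards the fence (away from the robot), y along the fence.
- stand_fence (a point): Middle of the top edge of the fence's front face. The fence board is 85 mm high, 230 mm long, and leans back 8 degrees (towards the stand's +x), so this point is 96 mm above the stand's origin and 12 mm behind it.
- stand_rail (a point): Middle of the axis of the rail, a 16 mm round bar along the stand's y, 83 mm in front of the stand's origin and 39 mm above the side bench, on three small posts (at the middle and near both ends).
- dark_plaque: Dark brown plaque with a brass-coloured border line on its face, 120 x 80 x 16 mm, 0.15 kg, loose. Origin at its centre; x along the 120 mm length from raised near end to foot end, y across, z out of the face. Starts tilted 25 degrees, face up, at one of two places about 58 mm either side of the stand's middle. In the end its z points away from the robot and 8 degrees down.
- dark_plaque_foot (a point): Centre of the foot end (80 x 16 mm) of the dark plaque, next to the fence. The lower edge of this end rests on the base board, 7 mm in front of the fence, and is the edge it pivots on.
- dark_plaque_top (a point): Centre of the raised near end (80 x 16 mm) of the dark plaque. It overhangs the rail towards the robot by 40 mm; its lower corner is 63 mm above the side bench and 116 mm in front of the stand's origin. When the plaque leans on the fence this end is on top, about 130 mm above the side bench.
- pale_plaque: Pale plaque with a dark border line, same size, frame and way of lying, at the other place on the stand; to be left lying.
- wax: Round wax tin with a yellow lid, 77 mm across, 31 mm high, standing on the main bench, left of the stand; leave it alone. Origin at the centre of its underside.
- bear: Roughly carved wooden bear, 61 x 63 x 96 mm high, standing on the main bench, left of the stand; leave it alone. Origin at the centre of its underside.

How it is judged:
At the end, for the whole second after the job is handed in: The dark plaque rests on its foot edge on the base board, foot within 15 mm of its place at the fence, leaning back 0 to 18 degrees (8 is flat on the fence), square to the fence within 10 degrees; pale plaque moved under 15 mm, wax tin and bear under 20 mm (angle between dark_plaque's own z axis and vertical between 1.57 and 1.9 rad and angle between dark_plaque's own x axis and vertical above 2.79 rad and angle between the y axis of dark_plaque and the y axis of stand, either way round below 0.18 rad and x of dark_plaque_foot in the frame of stand between -0.025 and 0.007 m and z of dark_plaque_foot in the frame of stand below 0.022 m and linear speed of dark_plaque below 0.02 m/s and distance of pale_plaque from where it was at the start of the episode below 0.015 m and distance of each of wax, bear from where it was at the start of the episode below 0.02 m); the robot touches nothing.
It fails at once if the foot end of the dark plaque is lifted off the base board (its centre more than 45 mm above the side bench; it lies about 20 mm above) (z of dark_plaque_foot in the frame of stand above 0.045 m).
It fails at once if the pale plaque is moved more than 20 mm (distance of pale_plaque from where it was at the start of the episode above 0.02 m).
It fails at once if the wax tin or the bear is moved more than 30 mm (distance of any of wax, bear from where it was at the start of the episode above 0.03 m).
It also fails if it takes over 37 s, if anything falls off the work surface, if the arm or the gripper's body presses on something with over 40 N, if the wrist force passes 120 N, or if a joint passes its speed limit or range.

## Working session

There is one attempt and no reset: what is moved stays moved. The work goes in short steps, Python scripts to look and compute and a tool call to move; the robot and the scene stay as the last step left them, time stands still between calls to the robot, and variables do not carry over. Pictures are saved under pics/ and viewed, at most 10 in all, crops included, and the job is handed in when it is done.

Besides the shell and the picture viewer there is one more tool, called after "Emit:" as name([rows], argument=value, ...), one row to a line, values as JSON. carry_out: Moves the arm, as the interface text tells. Its arguments: {"type":"object","properties":{"commands":{"type":"array","items":{"type":"object","properties":{"travel":{"type":"array","items":{"type":"number"}},"dr":{"type":"array","items":{"type":"number"}}}}},"gripper":{"type":"number"}},"required":["commands"]}

```bash
mkdir -p pics; ls
cat > h.py <<'E'
from plant import *
import numpy as np, cv2
from scipy.spatial.transform import Rotation as R
def ray(cam,p):
    m=camera_model(cam);K=np.array(m["K"]);T=np.array(m["T"])
    d=np.array([(p[0]-K[0,2])/K[0,0],(p[1]-K[1,2])/K[1,1],1.])
    return T[:3,3],T[:3,:3]@(d/np.linalg.norm(d))
def at_z(cam,p,z):
    o,d=ray(cam,p);return o+d*(z-o[2])/d[2]
def tri(c1,p1,c2,p2):
    o,d=ray(c1,p1);q,e=ray(c2,p2)
    s=np.linalg.lstsq(np.c_[d,-e],q-o,rcond=None)[0]
    a,b=o+s[0]*d,q+s[1]*e
    return (a+b)/2,np.linalg.norm(a-b)
def proj(cam,X):
    m=camera_model(cam);K=np.array(m["K"]);T=np.array(m["T"])
    x=(np.atleast_2d(X)-T[:3,3])@T[:3,:3]
    x=x@K.T;return x[:,:2]/x[:,2:]
def save(cam,n):
    i=capture(cam);cv2.imwrite(f"pics/{n}.png",cv2.cvtColor(i,cv2.COLOR_RGB2BGR));return i
E
python3 - <<'E'
from h import *
np.set_printoptions(precision=4,suppress=True)
s=read_state();print(s)
for c in("side","top"):
    save(c,c+"0");print(c,camera_model(c))
    for n in("stand","stand_fence","stand_rail","dark_plaque","dark_plaque_foot","dark_plaque_top","pale_plaque","wax","bear"):
        print(n,[(np.round(r["point"]),round(r["p"],2)) for r in find_in(n,c)[:2]])
E
```

```text
pics
{'t': 0.0, 'joints': array([-1.2142,  0.5372, -0.0044,  1.5389,  0.0026,  1.0673, -0.0712]), 'joint_velocities': array([-0.0003, -0.0002, -0.0003,  0.0004,  0.0019,  0.0003, -0.0011]), 'joint_torque': array([ -0.0004, -58.3402,   1.0486, -25.9107,   0.0124,   0.0095,
         0.    ]), 'eef_pos': array([0.2664, 0.5921, 0.2078]), 'tool_rot': array([-3.1398,  0.0001,  2.7189]), 'ft_force': array([ 0.2347, -0.0714, -0.3545]), 'ft_torque': array([ 0.0062, -0.0179,  0.0501]), 'grasp_force': 0.0, 'gripper_width': 0.0853068782343371}
side {'K': array([[549.1132,   0.    , 310.7881],
       [  0.    , 549.1132, 239.5673],
       [  0.    ,   0.    ,   1.    ]]), 'T': array([[ 0.9964, -0.038 ,  0.076 ,  0.4412],
       [-0.0849, -0.4629,  0.8824, -0.9929],
       [ 0.0017, -0.8856, -0.4644,  0.6053],
       [ 0.    ,  0.    ,  0.    ,  1.    ]])}
stand [(array([370., 375.]), 0.97)]
stand_fence [(array([372., 374.]), 0.78)]
stand_rail [(array([370., 373.]), 0.84)]
dark_plaque [(array([339., 313.]), 0.59)]
dark_plaque_foot [(array([335., 314.]), 0.64)]
dark_plaque_top [(array([339., 314.])
[... 189 characters left out ...]
306.783 ],
       [  0.    , 440.1694, 229.2284],
       [  0.    ,   0.    ,   1.    ]]), 'T': array([[-0.0051, -0.9928,  0.1197,  0.4367],
       [-0.9993,  0.0007, -0.0365, -0.0235],
       [ 0.0362, -0.1198, -0.9921,  0.9806],
       [ 0.    ,  0.    ,  0.    ,  1.    ]])}
stand [(array([404., 207.]), 0.94)]
stand_fence [(array([402., 207.]), 0.83)]
stand_rail [(array([404., 206.]), 0.59)]
dark_plaque [(array([377., 229.]), 0.81), (array([402., 206.]), 0.65)]
dark_plaque_foot [(array([376., 223.]), 0.59)]
dark_plaque_top [(array([379., 228.]), 0.77)]
pale_plaque [(array([428., 242.]), 0.71)]
wax [(array([239., 284.]), 0.95)]
bear [(array([183., 258.]), 0.78), (array([377., 227.]), 0.53)]
```

View pics/side0.png

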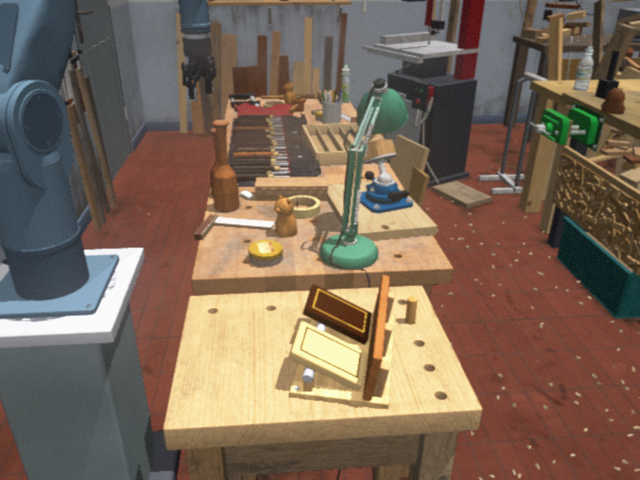

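View pics/top0.png

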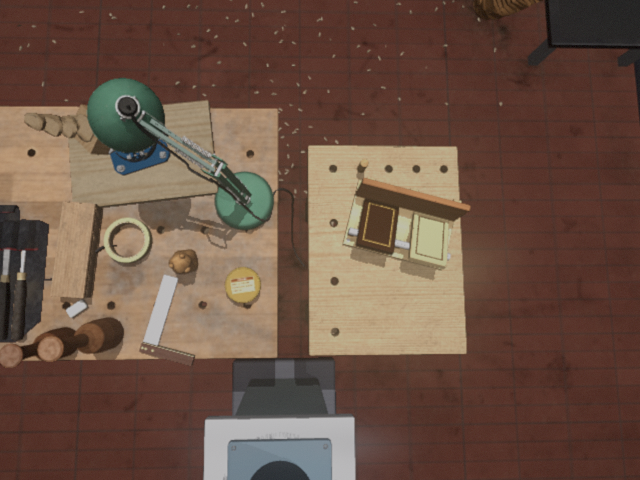

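Dark plaque is on the stand's left (+y) place: side picture (338,313), top picture (378,225). The pale one is to its right, and the stand is yawed about -13°. Next I fit the stand pose from the masks.

```bash
cat > fit.py <<'E'
from h import *
from scipy.optimize import minimize
np.set_printoptions(precision=4,suppress=True)
def stand_T(p):
    T=np.eye(4);T[:3,:3]=R.from_euler("z",p[2]).as_matrix();T[:3,3]=[p[0],p[1],.005];return T
def plaque(yc,th=25,piv=(-.007,.012)):
    # corners in stand frame; pivot lower foot edge
    t=np.radians(th);u=np.array([-np.cos(t),0,np.sin(t)]);n=np.array([np.sin(t),0,np.cos(t)])
    return np.array([[piv[0],yc+y,piv[1]]+a*u+b*n for a in(0,.12) for y in(-.04,.04) for b in(0,.016)])
def sil(cam,P):
    m=np.zeros((480,640),np.uint8);h=cv2.convexHull((proj(cam,P)*16).round().astype(np.int32))
    cv2.fillConvexPoly(m,h,1,shift=4);return m>0
if __name__=="__main__":
    M={}
    for c in("top","side"):
        capture(c)
        for n in("dark_plaque","pale_plaque"):
            r=trace(n,c)
            if r:
                M[c,n]=r[0]["mask"];ys,xs=np.nonzero(M[c,n])
                print(c,n,round(r[0]["p"],2),M[c,n].sum(),xs.min(),xs.max(),ys.min(),ys.max())
    np.savez("m.npz",**{a+"-"+b:v for (a,b),v in M.items()})
    def cost(p,keys,pr=0):
        T=stand_T(p);s=0
        for c,n in keys:
            m=M[c,n];P=plaque(.058 if n[0]=="d" else -.058)@T[:3,:3].T+T[:3,3]
            a=sil(c,P)
            if n[0]=="d" and c=="side": a&=~M["side","pale_plaque"]
            iou=(a&m).sum()/max(1,(a|m).sum());s+=1-iou
            if pr:print(c,n,"iou",round(iou,3))
        return s
    x0=at_z("top",(404,207),.06);x0=np.r_[x0[:2],-.23]
    for keys in (list(M),[k for k in M if k[0]=="top"],[k for k in M if k[1][0]=="d"]):
        best=min((minimize(cost,x0+np.array([dx,0,0]),args=(keys,),method="Nelder-Mead",options=dict(initial_simplex=x0+np.array([dx,0,0])+np.array([[0,0,0],[.02,0,0],[0,.02,0],[0,0,.1]]),xatol=1e-4,fatol=1e-4)) for dx in(0,.04)),key=lambda r:r.fun)
        print(best.x,best.fun);cost(best.x,keys,1)
E
python3 fit.py
```

```text
top dark_plaque 0.85 1815 356 398 198 254
top pale_plaque 0.91 1909 408 448 211 268
side dark_plaque 0.61 2274 303 370 283 344
side pale_plaque 0.94 2999 289 365 321 389
[ 0.597  -0.2785 -0.2484] 0.38438203839271423
top dark_plaque iou 0.897
top pale_plaque iou 0.926
side dark_plaque iou 0.887
side pale_plaque iou 0.906
[ 0.5993 -0.2799 -0.2732] 0.17359133270213822
top dark_plaque iou 0.901
top pale_plaque iou 0.925
[ 0.5982 -0.2826 -0.2635] 0.1972051694620518
top dark_plaque iou 0.898
side dark_plaque iou 0.905
```

```bash
cat > ov.py <<'E'
from fit import *
def overlay(p,name,th=25,piv=(-.007,.012),pics=("top0","side0")):
    T=stand_T(p);out=[]
    for c,f in zip(("top","side"),pics):
        i=cv2.imread(f"pics/{f}.png");k=4
        box={"top":(335,165,145,110),"side":(265,260,145,150)}[c]
        x,y,w,h=box;im=cv2.resize(i[y:y+h,x:x+w],None,fx=k,fy=k,interpolation=cv2.INTER_CUBIC)
        def line(P,col):
            q=proj(c,np.array(P)@T[:3,:3].T+T[:3,3]);q=((q-[x,y]+.5)*k).round().astype(np.int32)
            cv2.polylines(im,[q],True,col,1)
        for yc,t,pv in((.058,th,piv),(-.058,25,(-.007,.012))):
            P=plaque(yc,t,pv);line(P[[1,3,7,5]],(0,255,0));line(P[[4,6,7,5]],(255,255,0))
        line([[.012,-.115,.096],[.012,.115,.096],[0,.115,.012],[0,-.115,.012]],(0,0,255))
        line([[-.11,-.115,.012],[-.11,.115,.012],[.04,.115,.012],[.04,-.115,.012]],(255,0,255))
        out.append(cv2.resize(im,(400,int(400*im.shape[0]/im.shape[1]))))
    H=max(o.shape[0] for o in out)
    cv2.imwrite(f"pics/{name}.png",np.hstack([cv2.copyMakeBorder(o,0,H-o.shape[0],0,0,0) for o in out]))
E
python3 -c "
from ov import *
overlay([.598,-.280,-.255],'ov1')"
```

```text
(no output)
```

View pics/ov1.png

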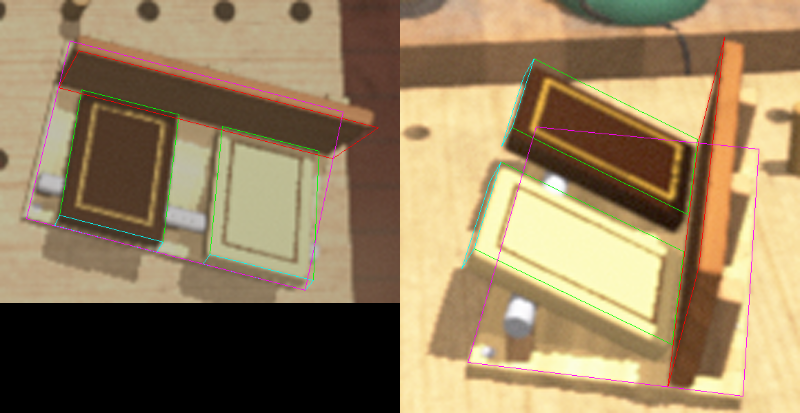

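The overlay agrees with the picture: dark plaque corners at (80,90)-(160,245) in the top half, fence and base lines on their edges. Stand pose is (0.598, -0.280), yaw -0.255. The plan is to grip the raised end along the plaque's plane and swing it round its foot. A tall turned piece stands near (0.32, 0.44), so I rise first and then sweep.

```bash
cat > plan.py <<'E'
from fit import *
P0=[.598,-.280,-.255]
def tool(psi):  # psi: tool pitch below horizontal in the stand's xz plane -> world rot (y = plaque normal)
    a=np.radians(psi);z=np.array([np.cos(a),0,-np.sin(a)]);y=np.array([np.sin(a),0,np.cos(a)])
    return stand_T(P0)[:3,:3]@np.c_[np.cross(y,z),y,z]
def W(x,y,z): return (stand_T(P0)@[x,y,z,1])[:3]
def rel(p,Rt,p0=None,R0=None):
    s=read_state()
    if p0 is None: p0=s["eef_pos"]
    if R0 is None: R0=R.from_euler("xyz",s["tool_rot"]).as_matrix()
    t=R0.T@(np.array(p)-p0)/.4; d=R.from_matrix(R0.T@Rt).as_rotvec()/np.pi
    print("p",np.round(p,3),"travel",np.round(t,4).tolist(),"dr",np.round(d,4).tolist())
E
python3 - <<'E'
from plan import *
c,z=np.cos,lambda a:R.from_euler("xyz",[np.pi,0,np.radians(a+90)]).as_matrix()
for p,a in (([.267,.593,.42],65.8),([.42,.38,.42],42),([.52,.12,.42],13),([.50,-.13,.38],-14.6),([.42,-.15,.30],-14.6)): rel(p,z(a))
E
```

```text
p [0.267 0.593 0.42 ] travel [-0.0004, 0.0009, -0.5283] dr [-0.0, 0.0, -0.0001]
p [0.42 0.38 0.42] travel [-0.5677, -0.3278, -0.5283] dr [-0.0, 0.0, 0.1321]
p [0.52 0.12 0.42] travel [-1.0624, -0.818, -0.5282] dr [-0.0, 0.0, 0.2932]
p [ 0.5  -0.13  0.38] travel [-1.2733, -1.4085, -0.4282] dr [0.0, 0.0, 0.4465]
p [ 0.42 -0.15  0.3 ] travel [-1.1114, -1.5361, -0.2282] dr [0.0, 0.0, 0.4465]
```

Emit:
carry_out([
  {"travel": [0,0,-0.1]},
  {"travel": [0,0,-0.2]},
  {"travel": [0,0,-0.3]},
  {"travel": [0,0,-0.4]},
  {"travel": [0,0,-0.5]},
  {"travel": [-0.08,-0.06,-0.53],"dr": [0,0,0.02]},
  {"travel": [-0.16,-0.12,-0.53],"dr": [0,0,0.04]},
  {"travel": [-0.24,-0.17,-0.53],"dr": [0,0,0.06]},
  {"travel": [-0.32,-0.22,-0.53],"dr": [0,0,0.08]},
  {"travel": [-0.4,-0.27,-0.53],"dr": [0,0,0.1]},
  {"travel": [-0.48,-0.32,-0.53],"dr": [0,0,0.12]},
  {"travel": [-0.54,-0.36,-0.53],"dr": [0,0,0.135]},
], gripper=0.6)

```text
invalid input at $.commands[0]: expected keys travel, dr
```

Run:
```python
from plan import *
z=lambda a:R.from_euler("xyz",[np.pi,0,np.radians(a+90)]).as_matrix()
s=read_state();print(s["t"],s["joints"],s["eef_pos"],s["tool_rot"],s["gripper_width"])
for p,a in (([.45,.12,.42],13),([.47,-.13,.36],-14.6),([.42,-.16,.28],-14.6)): rel(p,z(a))
```

```text
1.3 [-1.2142  0.5364 -0.0044  1.5379  0.0026  1.0673 -0.0712] [0.2667 0.5927 0.2087] [-3.1416  0.      2.7188] 0.08544910436754015
p [0.45 0.12 0.42] travel [-0.9028, -0.8898, -0.5282] dr [-0.0, 0.0, 0.2932]
p [ 0.47 -0.13  0.36] travel [-1.2049, -1.4392, -0.3782] dr [0.0, 0.0, 0.4465]
p [ 0.42 -0.16  0.28] travel [-1.1216, -1.5589, -0.1782] dr [0.0, 0.0, 0.4465]
```

Emit:
carry_out([
  {"travel": [0,0,-0.1],"dr": [0,0,0]},
  {"travel": [0,0,-0.2],"dr": [0,0,0]},
  {"travel": [0,0,-0.3],"dr": [0,0,0]},
  {"travel": [0,0,-0.4],"dr": [0,0,0]},
  {"travel": [0,0,-0.5],"dr": [0,0,0]},
  {"travel": [-0.08,-0.06,-0.53],"dr": [0,0,0.02]},
  {"travel": [-0.16,-0.12,-0.53],"dr": [0,0,0.04]},
  {"travel": [-0.24,-0.17,-0.53],"dr": [0,0,0.06]},
  {"travel": [-0.32,-0.22,-0.53],"dr": [0,0,0.08]},
  {"travel": [-0.4,-0.27,-0.53],"dr": [0,0,0.1]},
  {"travel": [-0.48,-0.32,-0.53],"dr": [0,0,0.12]},
  {"travel": [-0.54,-0.36,-0.53],"dr": [0,0,0.135]},
], gripper=0.6)

```text
t: 2.3
eef_pos: [0.4066, 0.3696, 0.4211]
tool_rot: [3.141, 0.001, 2.289]
ft_force: [0.3, -0.6, -0.1]
gripper_width: 0.0513
grasp_force: 0.0
```

Run:
```python
from plan import *
z=lambda a:R.from_euler("xyz",[np.pi,0,np.radians(a+90)]).as_matrix()
s=read_state();print(s["t"],s["joints"],s["eef_pos"],s["tool_rot"],s["gripper_width"])
for p,a in (([.45,.12,.42],13),([.47,-.13,.36],-14.6),([.42,-.16,.28],-14.6)): rel(p,z(a))
```

```text
2.3 [-0.9645  0.2082  0.1772  1.5088 -0.0359  1.4272 -0.068 ] [0.4066 0.3696 0.4211] [3.1409 0.0009 2.2887] 0.05126764442463036
p [0.45 0.12 0.42] travel [-0.5414, -0.3286, 0.003] dr [0.0003, 0.0002, 0.1563]
p [ 0.47 -0.13  0.36] travel [-1.0449, -0.7022, 0.1532] dr [0.0003, 0.0002, 0.3096]
p [ 0.42 -0.16  0.28] travel [-1.019, -0.8458, 0.3531] dr [0.0003, 0.0002, 0.3096]
```

Emit:
carry_out([
  {"travel": [-0.09,-0.055,0],"dr": [0,0,0.026]},
  {"travel": [-0.18,-0.11,0],"dr": [0,0,0.052]},
  {"travel": [-0.27,-0.165,0],"dr": [0,0,0.078]},
  {"travel": [-0.36,-0.22,0],"dr": [0,0,0.104]},
  {"travel": [-0.45,-0.275,0],"dr": [0,0,0.13]},
  {"travel": [-0.54,-0.33,0],"dr": [0,0,0.156]},
  {"travel": [-0.62,-0.39,0.02],"dr": [0,0,0.18]},
  {"travel": [-0.7,-0.45,0.04],"dr": [0,0,0.206]},
  {"travel": [-0.78,-0.51,0.06],"dr": [0,0,0.232]},
  {"travel": [-0.86,-0.57,0.08],"dr": [0,0,0.258]},
  {"travel": [-0.94,-0.63,0.1],"dr": [0,0,0.284]},
  {"travel": [-1,-0.7,0.12],"dr": [0,0,0.31]},
  {"travel": [-1,-0.75,0.15],"dr": [0,0,0.31]},
])

```text
t: 3.38
eef_pos: [0.4452, -0.1313, 0.3612]
tool_rot: [3.138, 0.002, 1.31]
ft_force: [-0.1, 0.3, 1.1]
gripper_width: 0.0509
grasp_force: 0.0
```

Run:
```python
from plan import *
s=read_state();print(s["t"],s["joints"],s["eef_pos"],s["tool_rot"])
for x,z,a in ((-.17,.30,90),(-.19,.22,60),(-.19,.16,40),(-.1704,.097,25)): rel(W(x,.058,z),tool(a))
```

```text
3.3833 [-0.4353  0.0541  0.6617  1.8322 -0.0325  1.2636 -0.0252] [ 0.4452 -0.1313  0.3612] [3.1384 0.0022 1.3101]
p [ 0.448 -0.181  0.305] travel [-0.1179, 0.0387, 0.1409] dr [0.001, 0.0007, -0.0018]
p [ 0.429 -0.176  0.225] travel [-0.1177, -0.0119, 0.3408] dr [-0.1656, 0.0012, -0.0016]
p [ 0.429 -0.176  0.165] travel [-0.1174, -0.0124, 0.4908] dr [-0.2768, 0.0014, -0.0014]
p [ 0.448 -0.181  0.102] travel [-0.1168, 0.0361, 0.6484] dr [-0.3601, 0.0016, -0.0012]
```

Emit:
carry_out([
  {"travel": [-0.06,0.02,0.07],"dr": [0,0,0]},
  {"travel": [-0.12,0.02,0.14],"dr": [-0.035,0,0]},
  {"travel": [-0.12,0,0.21],"dr": [-0.07,0,0]},
  {"travel": [-0.12,-0.01,0.28],"dr": [-0.105,0,0]},
  {"travel": [-0.12,-0.01,0.34],"dr": [-0.135,0,0]},
  {"travel": [-0.12,-0.01,0.34],"dr": [-0.165,0,0]},
])

```text
t: 3.88
eef_pos: [0.4219, -0.1682, 0.2245]
tool_rot: [2.736, -0.002, 1.326]
ft_force: [-1.2, 0.5, -1.0]
gripper_width: 0.0513
grasp_force: 0.0
```

Run:
```python
from plan import *
s=read_state();print(s["t"],s["joints"],s["eef_pos"],s["tool_rot"])
for x,z,a in ((-.19,.22,60),(-.19,.16,40),(-.1704,.097,25)): rel(W(x,.058,z),tool(a))
```

```text
3.8833 [-0.261  -0.0797  0.5444  2.3682  0.0517  0.4369  0.0026] [ 0.4219 -0.1682  0.2245] [ 2.7361 -0.0017  1.3256]
p [ 0.429 -0.176  0.225] travel [-0.0146, 0.0202, 0.0072] dr [-0.0376, -0.0019, 0.0026]
p [ 0.429 -0.176  0.165] travel [-0.0148, -0.0389, 0.145] dr [-0.1487, -0.0023, 0.0022]
p [ 0.448 -0.181  0.102] travel [-0.0156, -0.056, 0.3091] dr [-0.2321, -0.0026, 0.0019]
```

```bash
cat > fk.py <<'E'
from plan import *
from scipy.optimize import least_squares
D=[([-1.2142,.5364,-.0044,1.5379,.0026,1.0673,-.0712],[.2667,.5927,.2087],[-3.1416,0,2.7188]),
([-.9645,.2082,.1772,1.5088,-.0359,1.4272,-.068],[.4066,.3696,.4211],[3.1409,.0009,2.2887]),
([-.4353,.0541,.6617,1.8322,-.0325,1.2636,-.0252],[.4452,-.1313,.3612],[3.1384,.0022,1.3101]),
([-.261,-.0797,.5444,2.3682,.0517,.4369,.0026],[.4219,-.1682,.2245],[2.7361,-.0017,1.3256])]
lo=np.array([-2.7,-.37,-1.27,.24,-1.31,.19,-2.76]);hi=np.array([2.7,2.16,1.26,2.4,4.45,1.91,2.76])
z=lambda a:R.from_euler("z",a).as_matrix()
y=lambda a:R.from_euler("y",a).as_matrix()
def fk(q,g):
    # g: h,a,b,c, elbow offsets e1,e2, j6 offset e3, q1off, x0
    s=-1
    A=z(s*q[0]+g[7]);p=np.array([0,0,g[0]])
    A=A@y(q[1]);p=p+A@[0,0,g[1]];A=A@z(s*q[2]);p=p+A@[g[4],0,0]
    A=A@y(q[3]);p=p+A@[g[5],0,g[2]];A=A@z(s*q[4])
    A=A@y(q[5]);p=p+A@[g[6],0,g[3]];A=A@z(s*q[6]+g[8])
    return p,A
def res(g):
    o=[]
    for q,p,r in D:
        P,A=fk(q,g);o+=list(P-p)+list(.2*(R.from_euler("xyz",r).inv()*R.from_matrix(A)).as_rotvec())
    return np.r_[o,.003*np.array(g[4:7])]
best=min((least_squares(res,[.3,.4,.4,.2,0,0,0,a,b]) for a in(0,) for b in(np.pi/2,-np.pi/2,0)),key=lambda r:r.cost)
G=best.x
def ik(p,Rt,n=12,seed=0,wp=1):
    rng=np.random.default_rng(seed);out=[]
    for k in range(n):
        q0=np.array([-.26,0,.5,2.,0,.6,0]) if k==0 else rng.uniform(lo,hi)
        f=lambda q:np.r_[fk(q,G)[0]-p,.2*(R.from_matrix(Rt).inv()*R.from_matrix(fk(q,G)[1])).as_rotvec()]
        r=least_squares(f,np.clip(q0,lo+.01,hi-.01),bounds=(lo,hi));out.append((r.cost,r.x))
    return sorted(out,key=lambda t:t[0])
if __name__=="__main__":
    print("geom",G,"rms",np.sqrt(2*best.cost/24))
    for x,zz,a in ((-.19,.22,60),(-.19,.16,40),(-.1704,.097,25),(-.0979,.0632,25),(-.12,.08,35)):
        c=ik(W(x,.058,zz),tool(a))
        print(a,[(round(np.sqrt(2*k[0])*1e3,1),np.round(k[1],2)) for k in c[:2]])
E
python3 fk.py
```

```text
geom [ 0.3138  0.4649  0.4362  0.3119  0.0146 -0.0288 -0.0041 -0.0787 -4.7895] rms 0.0022447843232894864
60 [(np.float64(6.4), array([ 1.83, -0.35, -1.27,  2.4 , -1.02,  0.58,  1.05])), (np.float64(6.4), array([ 1.83, -0.35, -1.27,  2.4 , -1.02,  0.58,  1.05]))]
40 [(np.float64(77.0), array([-0.37,  0.16,  0.9 ,  2.4 , -1.31,  0.41,  1.46])), (np.float64(77.0), array([-0.37,  0.16,  0.9 ,  2.4 , -1.31,  0.41,  1.46]))]
25 [(np.float64(102.9), array([ 1.88,  1.33, -1.17,  2.4 ,  3.14,  0.19, -1.81])), (np.float64(102.9), array([ 1.88,  1.33, -1.17,  2.4 ,  3.14,  0.19, -1.82]))]
25 [(np.float64(58.8), array([ 1.63,  1.44, -1.12,  2.4 ,  3.14,  0.69, -1.81])), (np.float64(58.8), array([ 1.63,  1.44, -1.12,  2.4 ,  3.14,  0.69, -1.82]))]
35 [(np.float64(57.5), array([ 1.13,  0.6 , -0.75,  2.4 ,  3.14,  0.4 , -2.73])), (np.float64(57.5), array([ 1.13,  0.6 , -0.75,  2.4 ,  3.14,  0.4 , -2.73]))]
```

The frontal grasp is out of reach because joint 4 would be past its limit. Instead I'll straddle the raised end with open fingers at a steeper pitch, push the lower near edge with the near finger, and follow its arc. Checking reach along that arc next.

```bash
cat > arc.py <<'E'
from fk import *
HALF,AHEAD=.032,.012
def corner(th):
    t=np.radians(th);px=min(-.007,np.tan(np.radians(8))*.016*np.cos(t)-.016*np.sin(t))
    return np.array([px-.12*np.cos(t),.012+.12*np.sin(t)])
def pose(th,psi,back=0,ahead=AHEAD,half=HALF,yc=.058):
    c=corner(th);a=np.radians(psi);z=np.array([np.cos(a),-np.sin(a)]);y=np.array([np.sin(a),np.cos(a)])
    p=c+ahead*z+(half-back)*y
    return W(p[0],yc,p[1]),tool(psi)
E
python3 - <<'E'
from arc import *
for th,psi,b in ((25,55,.02),(25,60,.02),(25,65,.02),(25,65,0),(25,75,.02),(40,70,0),(60,80,0),(80,90,0),(98,95,0)):
    p,Rt=pose(th,psi,b);c=ik(p,Rt,6)[0]
    print(th,psi,b,np.round(p,3),round(np.sqrt(2*c[0])*1e3,1),np.round(c[1],2))
E
```

```text
25 55 0.02 [ 0.517 -0.199  0.065] 0.0 [0.16 0.45 0.19 2.37 3.66 0.33 2.65]
25 60 0.02 [ 0.516 -0.199  0.063] 0.0 [ 1.31  0.88 -1.2   2.32  1.91  0.67 -1.52]
25 65 0.02 [ 0.516 -0.199  0.062] 0.0 [ 1.29  0.9  -1.22  2.27  1.7   0.7  -1.34]
25 65 0 [ 0.534 -0.203  0.07 ] 0.0 [ 1.29  0.93 -1.25  2.22  1.67  0.75 -1.28]
25 75 0.02 [ 0.515 -0.198  0.059] 0.0 [ 0.26  0.47  0.06  2.14 -0.22  0.27  0.26]
40 70 0 [ 0.548 -0.207  0.094] 0.0 [-0.09  0.47  0.46  2.11 -0.8   0.35  0.77]
60 80 0 [ 0.575 -0.214  0.115] 0.0 [ 1.14  0.93 -1.26  1.88  1.13  1.01 -0.82]
80 90 0 [ 0.609 -0.223  0.123] 0.0 [-0.11  0.69  0.56  1.61 -0.42  0.96  0.34]
98 95 0 [ 0.643 -0.232  0.121] 0.0 [ 0.9   1.12 -1.24  1.4   1.02  1.43 -0.62]
```

```bash
cat >> arc.py <<'E'
def chain(q,poses):
    out=[]
    for p,Rt in poses:
        f=lambda x:np.r_[fk(x,G)[0]-p,.2*(R.from_matrix(Rt).inv()*R.from_matrix(fk(x,G)[1])).as_rotvec(),2e-4*(x-q)]
        r=least_squares(f,np.clip(q,lo+.01,hi-.01),bounds=(lo+.005,hi-.005));q=r.x;out.append((np.linalg.norm(f(q)[:6])*1e3,q))
    return out
E
python3 - <<'E'
from arc import *
s=read_state()
for p0 in (65,70,75):
    L=[(25,80,.02,-.15),(25,p0,.02,-.07),(25,p0,.02,.012),(25,p0,0,.012)]+[(t,max(p0,min(95,p0+(t-25)*.4)),0,.012) for t in(35,50,65,80,90,98)]
    print(p0)
    for l,(e,q) in zip(L,chain(s["joints"],[pose(t,a,b,h) for t,a,b,h in L])): print(l,round(e,1),np.round(q,2))
rel(*pose(25,80,.02,-.15));rel(*pose(25,72,.02,-.07));rel(*pose(25,72,.02,.012))
E
```

```text
65
(25, 80, 0.02, -0.15) 0.0 [-0.12  0.21  0.48  2.04 -0.18  0.75  0.21]
(25, 65, 0.02, -0.07) 0.0 [ 0.14  0.23  0.21  2.33 -0.62  0.2   0.67]
(25, 65, 0.02, 0.012) 6.4 [ 0.05  0.46  0.31  2.24 -1.3   0.2   1.31]
(25, 65, 0, 0.012) 1.6 [ 0.04  0.46  0.31  2.21 -1.3   0.2   1.3 ]
(35, 69.0, 0, 0.012) 0.0 [-0.17  0.5   0.57  2.14 -1.02  0.36  0.97]
(50, 75.0, 0, 0.012) 0.0 [-0.29  0.57  0.74  2.   -0.81  0.57  0.72]
(65, 81.0, 0, 0.012) 0.0 [-0.31  0.65  0.79  1.84 -0.7   0.77  0.59]
(80, 87.0, 0, 0.012) 0.0 [-0.27  0.74  0.8   1.66 -0.65  0.96  0.51]
(90, 91.0, 0, 0.012) 0.0 [-0.23  0.81  0.8   1.53 -0.62  1.09  0.46]
(98, 94.2, 0, 0.012) 0.0 [-0.2   0.88  0.79  1.42 -0.61  1.18  0.42]
70
(25, 80, 0.02, -0.15) 0.0 [-0.12  0.21  0.48  2.04 -0.18  0.75  0.21]
(25, 70, 0.02, -0.07) 0.0 [ 0.05  0.26  0.31  2.24 -0.42  0.33  0.45]
(25, 70, 0.02, 0.012) 0.0 [ 0.12  0.46  0.23  2.21 -0.82  0.2   0.83]
(25, 70, 0, 0.012) 0.0 [ 0.07  0.48  0.28  2.16 -0.78  0.24  0.78]
(35, 74.0, 0, 0.012) 0.0 [-0.06  0.5   0.44  2.07 -0.64  0.4   0.62]
(50, 80.0, 0, 0.012) 0.0 [-0.13  0.55  0.53  1.93 -0.52  
[... 532 characters left out ...]
  0.23  2.09 -0.45  0.33  0.45]
(35, 79.0, 0, 0.012) 0.0 [ 0.05  0.51  0.31  2.   -0.37  0.48  0.37]
(50, 85.0, 0, 0.012) 0.0 [ 0.01  0.55  0.35  1.86 -0.31  0.69  0.28]
(65, 91.0, 0, 0.012) 0.0 [ 0.01  0.63  0.37  1.69 -0.27  0.89  0.24]
(80, 95, 0, 0.012) 0.0 [ 0.02  0.7   0.37  1.53 -0.26  1.04  0.21]
(90, 95, 0, 0.012) 0.0 [ 0.03  0.74  0.37  1.46 -0.26  1.08  0.2 ]
(98, 95, 0, 0.012) 0.0 [ 0.04  0.77  0.36  1.4  -0.27  1.1   0.2 ]
p [ 0.487 -0.191  0.218] travel [-0.0161, 0.1507, 0.0835] dr [0.0735, -0.0014, 0.0028]
p [ 0.491 -0.192  0.138] travel [-0.0165, 0.0815, 0.2702] dr [0.0291, -0.0016, 0.0027]
p [ 0.515 -0.198  0.06 ] travel [-0.0175, 0.0628, 0.4743] dr [0.0291, -0.0016, 0.0027]
```

```bash
sed -i 's/^HALF,AHEAD=.*/HALF,AHEAD=.0427,.014/' arc.py
python3 - <<'E'
from arc import *
rel(*pose(25,80,.018,-.14,HALF));rel(*pose(25,75,.018,-.07,HALF));rel(*pose(25,75,.018,.014,HALF))
E
```

```text
p [ 0.501 -0.195  0.21 ] travel [-0.0165, 0.1759, 0.1151] dr [0.0735, -0.0014, 0.0028]
p [ 0.506 -0.196  0.142] travel [-0.0169, 0.1218, 0.2773] dr [0.0457, -0.0015, 0.0028]
p [ 0.527 -0.202  0.061] travel [-0.0178, 0.0918, 0.4852] dr [0.0457, -0.0015, 0.0028]
```

Emit:
carry_out([
  {"travel": [-0.017,0.09,0.06],"dr": [0.035,0,0]},
  {"travel": [-0.017,0.176,0.115],"dr": [0.07,0,0]},
  {"travel": [-0.017,0.15,0.2],"dr": [0.06,0,0]},
  {"travel": [-0.017,0.122,0.277],"dr": [0.046,-0.0015,0.003]},
  {"travel": [-0.017,0.122,0.277],"dr": [0.046,-0.0015,0.003]},
  {"travel": [-0.017,0.122,0.277],"dr": [0.046,-0.0015,0.003]},
], gripper=1.0)

```text
t: 4.38
eef_pos: [0.513, -0.2004, 0.1489]
tool_rot: [2.877, 0.001, 1.312]
ft_force: [0.3, -0.3, 1.3]
gripper_width: 0.0854
grasp_force: 0.0
```

Run:
```python
from arc import *
s=read_state();print(s["t"],s["joints"],s["eef_pos"],s["tool_rot"],s["gripper_width"])
rel(*pose(25,75,.018,-.07));rel(*pose(25,75,.018,.014))
save("side","side1");i=save("wrist","wrist1")
a=cv2.imread("pics/side1.png")[200:420,240:460];b=cv2.imread("pics/wrist1.png")
cv2.imwrite("pics/v1.png",np.hstack([cv2.resize(a,(400,400)),cv2.resize(b,(400,400))]))
```

```text
4.3833 [-0.1529  0.3539  0.5411  2.1173 -0.4337  0.488   0.439 ] [ 0.513  -0.2004  0.1489] [2.8771 0.0013 1.3117] 0.08536041612184812
p [ 0.506 -0.196  0.142] travel [0.0059, -0.0232, 0.0123] dr [0.0009, 0.0007, -0.0011]
p [ 0.527 -0.202  0.061] travel [0.0064, -0.0237, 0.2223] dr [0.0009, 0.0007, -0.0011]
```

View pics/v1.png

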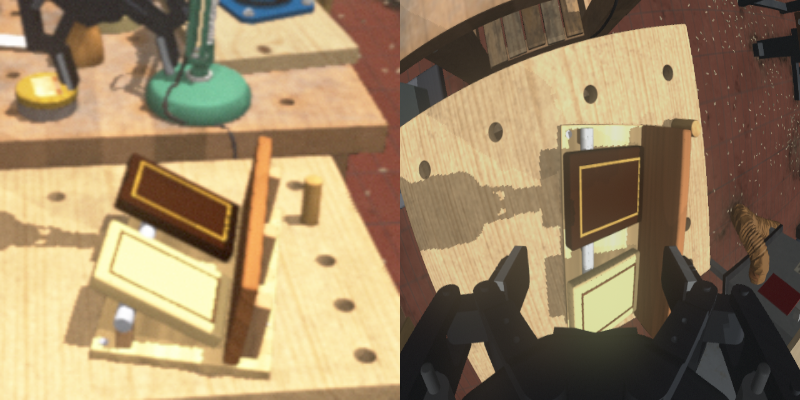

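Run:
```python
from arc import *
s=read_state();p=s["eef_pos"];Rt=R.from_euler("xyz",s["tool_rot"]).as_matrix()
for w in(-.043,0,.043):
    q=proj("side",p+Rt@[0,w,0])[0];print(q,(q-[240,200])*400/220)
m=camera_model("wrist");T=np.array(m["T"]);print(T,m["K"])
def fish(X):
    x=T[:3,:3].T@(X-T[:3,3]);th=np.arccos(x[2]/np.linalg.norm(x));K=np.array(m["K"])
    u=x[:2]/np.hypot(*x[:2])*th*K[0,0];return u+K[:2,2]
for n,X in(("tcp",p),("dark near centre",W(-.1124,.058,.07)),("dark foot",W(0,.058,.02)),("pale near",W(-.1124,-.058,.07))):
    u=fish(X);print(n,u,u*[400/640,400/480]+[400,0])
```

```text
[290.2884 262.6002] [ 91.4334 113.8185]
[314.5314 258.7891] [135.5117 106.8893]
[339.4003 254.8796] [180.7279  99.7812]
[[ 0.9308 -0.3155  0.1845  0.4893]
 [-0.2472 -0.9153 -0.3179 -0.1264]
 [ 0.2692  0.2503 -0.93    0.3115]
 [ 0.      0.      0.      1.    ]] [[371.6483   0.     312.2732]
 [  0.     371.6483 241.964 ]
 [  0.       0.       1.    ]]
tcp [312.6036 284.3164] [595.3773 236.9303]
dark near centre [262.4693 241.2408] [564.0433 201.034 ]
dark foot [383.045  217.5135] [639.4031 181.2612]
pale near [270.7463 384.5911] [569.2164 320.4926]
```

The gripper is over the dark plaque's near end. In the wrist view the predicted near end (564,201) and foot (639,181) fall on the picture. Now descending.

Emit:
carry_out([
  {"travel": [0.006,-0.024,0.05],"dr": [0,0,0]},
  {"travel": [0.006,-0.024,0.1],"dr": [0,0,0]},
  {"travel": [0.006,-0.024,0.15],"dr": [0,0,0]},
  {"travel": [0.006,-0.024,0.19],"dr": [0,0,0]},
  {"travel": [0.006,-0.024,0.22],"dr": [0,0,0]},
  {"travel": [0.006,-0.024,0.22],"dr": [0,0,0]},
  {"travel": [0.006,-0.024,0.22],"dr": [0,0,0]},
])

```text
t: 5.07
eef_pos: [0.531, -0.2024, 0.0651]
tool_rot: [2.868, 0.001, 1.313]
ft_force: [0.0, -0.9, 0.2]
gripper_width: 0.0856
grasp_force: 0.0
```

Run:
```python
from arc import *
s=read_state();print(s["t"],s["joints"],s["eef_pos"],s["tool_rot"],s["ft_force"])
rel(*pose(25,75,.018,.014));rel(*pose(25,75,0,.014))
save("side","side2");save("wrist","wrist2")
a=cv2.imread("pics/side2.png")[230:390,260:420];b=cv2.imread("pics/wrist2.png")
p=s["eef_pos"];Rt=R.from_euler("xyz",s["tool_rot"]).as_matrix()
a=cv2.resize(a,(480,480))
for w in(-.0427,0,.0427):
    q=proj("side",p+Rt@[0,w,0])[0];cv2.circle(a,tuple(((q-[260,230]+.5)*3).astype(int)),3,(0,0,255),1)
cv2.imwrite("pics/v2.png",np.hstack([a,cv2.resize(b,(320,480))]))
```

```text
5.0667 [ 0.0164  0.5187  0.3389  2.1191 -0.6133  0.3046  0.5998] [ 0.531  -0.2024  0.0651] [2.8684 0.0009 1.3128] [ 0.0488 -0.883   0.2191]
p [ 0.527 -0.202  0.061] travel [-0.0005, -0.0124, 0.0082] dr [0.0036, 0.0005, -0.0009]
p [ 0.544 -0.206  0.065] travel [-0.0004, 0.0326, 0.0087] dr [0.0036, 0.0005, -0.0009]
```

View pics/v2.png

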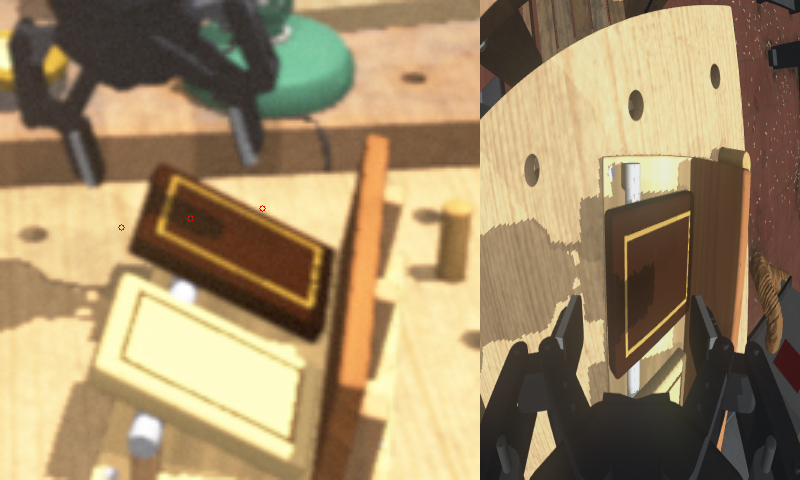

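Run:
```python
from arc import *
s=read_state();p=s["eef_pos"];Rt=R.from_euler("xyz",s["tool_rot"]).as_matrix()
m=camera_model("wrist");T=np.array(m["T"]);K=np.array(m["K"])
def fray(u):
    d=(np.array(u)-K[:2,2])/K[0,0];r=np.hypot(*d);v=np.r_[d/r*np.sin(r),np.cos(r)];return T[:3,3],T[:3,:3]@v
for w,sd in(((190,300),(290,290.7)),((430,300),(343.3,284))):
    o,d=ray("side",sd);q,e=fray(w);k=np.linalg.lstsq(np.c_[d,-e],q-o,rcond=None)[0]
    a,b=o+k[0]*d,q+k[1]*e;print((a+b)/2,np.linalg.norm(a-b),"tool frame",Rt.T@((a+b)/2-p))
def fish(X):
    x=T[:3,:3].T@(X-T[:3,3]);th=np.arccos(x[2]/np.linalg.norm(x));u=x[:2]/np.hypot(*x[:2])*th*K[0,0];return u+K[:2,2]
for wd in(-.0427,.0427):
  for zz in(-.03,-.005): print(wd,zz,fish(p+Rt@[0,wd,zz]),proj("side",p+Rt@[0,wd,zz])[0])
```

```text
[ 0.4757 -0.1839  0.0799] 0.0024815825274991828 tool frame [ 0.0038 -0.0521 -0.0298]
[ 0.5668 -0.2085  0.1061] 0.005457429519736842 tool frame [ 0.0032  0.0458 -0.0296]
-0.0427 -0.03 [209.3104 309.9075] [295.2895 291.1606]
-0.0427 -0.005 [222.5755 287.4501] [299.2159 303.0734]
0.0427 -0.03 [416.0651 309.5866] [342.6814 284.3292]
0.0427 -0.005 [402.6083 287.1866] [346.1945 296.6087]
```

The two views agree that the open fingertips are about 30 mm behind the TCP, with residuals of 2-5 mm: tips at side (290,291) and (343,284). So the push needs to be about 30 mm deeper. Checking reach for that.

```bash
sed -i 's/^HALF,AHEAD=.*/HALF,AHEAD=.0427,.042/' arc.py
python3 - <<'E'
from arc import *
s=read_state()
L=[(25,75,.014),(25,75,-.002)]+[(t,a,-.002) for t,a in((30,76),(35,78),(42,80),(50,83),(60,86),(70,89),(80,91),(90,93),(98,95))]
for l,(e,q) in zip(L,chain(s["joints"],[pose(*l) for l in L])): print(l,round(e,1),np.round(q,2),np.round(pose(*l)[0],3))
rel(*pose(25,75,.016))
E
```

```text
(25, 75, 0.014) 0.0 [ 0.06  0.57  0.28  2.09 -0.65  0.3   0.63] [ 0.538 -0.204  0.035]
(25, 75, -0.002) 0.0 [ 0.04  0.58  0.31  2.04 -0.63  0.33  0.61] [ 0.553 -0.208  0.039]
(30, 76, -0.002) 0.0 [ 0.01  0.58  0.35  2.02 -0.6   0.38  0.57] [ 0.557 -0.209  0.047]
(35, 78, -0.002) 0.0 [-0.02  0.59  0.39  1.98 -0.56  0.46  0.52] [ 0.561 -0.21   0.054]
(42, 80, -0.002) 0.0 [-0.05  0.6   0.43  1.93 -0.52  0.54  0.47] [ 0.567 -0.212  0.064]
(50, 83, -0.002) 0.0 [-0.07  0.63  0.46  1.85 -0.48  0.64  0.42] [ 0.575 -0.214  0.073]
(60, 86, -0.002) 0.0 [-0.08  0.66  0.49  1.76 -0.45  0.75  0.38] [ 0.588 -0.218  0.082]
(70, 89, -0.002) 0.0 [-0.07  0.71  0.5   1.67 -0.42  0.86  0.34] [ 0.603 -0.221  0.089]
(80, 91, -0.002) 0.0 [-0.06  0.75  0.5   1.57 -0.41  0.94  0.32] [ 0.62  -0.226  0.092]
(90, 93, -0.002) 0.0 [-0.05  0.8   0.5   1.47 -0.4   1.02  0.3 ] [ 0.638 -0.231  0.093]
(98, 95, -0.002) 0.0 [-0.03  0.85  0.49  1.38 -0.4   1.09  0.28] [ 0.653 -0.234  0.09 ]
p [ 0.536 -0.204  0.034] travel [-0.0002, -0.0084, 0.0786] dr [0.0038, 0.0006, -0.0008]
```

Emit:
carry_out([
  {"travel": [0,-0.008,0.02],"dr": [0.004,0,0]},
  {"travel": [0,-0.008,0.04],"dr": [0.004,0,0]},
  {"travel": [0,-0.008,0.06],"dr": [0.004,0,0]},
  {"travel": [0,-0.008,0.078],"dr": [0.004,0,0]},
  {"travel": [0,-0.008,0.078],"dr": [0.004,0,0]},
  {"travel": [0,-0.008,0.078],"dr": [0.004,0,0]},
])

```text
t: 5.67
eef_pos: [0.5345, -0.2036, 0.0314]
tool_rot: [2.885, 0.001, 1.312]
ft_force: [-1.1, -1.4, 0.8]
gripper_width: 0.0855
grasp_force: 0.0
```

Run:
```python
from arc import *
s=read_state();print(s["t"],s["joints"],s["eef_pos"],s["tool_rot"],s["ft_force"])
for t,a,b in((25,75,.016),(25,75,0),(30,76,-.003),(35,78,-.003),(40,79.5,-.003)):rel(*pose(t,a,b))
save("side","side3")
a=cv2.imread("pics/side3.png")[240:390,260:410];a=cv2.resize(a,(600,600),interpolation=cv2.INTER_CUBIC)
cv2.imwrite("pics/v3.png",a)
```

```text
5.6667 [ 0.0668  0.5891  0.278   2.1011 -0.6517  0.2612  0.6361] [ 0.5345 -0.2036  0.0314] [2.8847 0.0013 1.3121] [-1.1212 -1.4401  0.842 ]
p [ 0.536 -0.204  0.034] travel [0.0002, 0.0056, -0.0055] dr [-0.0016, 0.0007, -0.001]
p [ 0.551 -0.208  0.038] travel [0.0004, 0.0456, -0.0057] dr [-0.0016, 0.0007, -0.001]
p [ 0.558 -0.21   0.047] travel [0.0004, 0.0688, -0.0231] dr [0.004, 0.0007, -0.001]
p [ 0.562 -0.211  0.054] travel [0.0004, 0.0835, -0.0372] dr [0.0151, 0.0007, -0.001]
p [ 0.566 -0.212  0.061] travel [0.0004, 0.0983, -0.0512] dr [0.0234, 0.0006, -0.001]
```

View pics/v3.png

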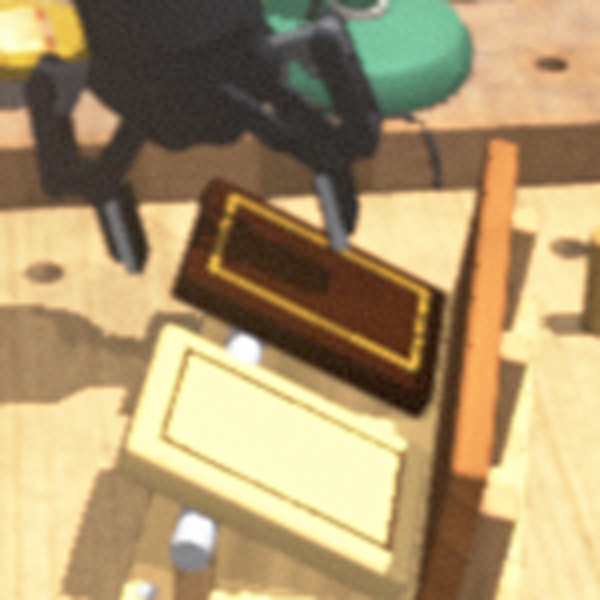

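Side view: the near fingertip (135,268) is just in front of and below the near lower edge, and the far tip (340,245) is clear above the face. Starting the push along the arc.

Emit:
carry_out([
  {"travel": [0,0.02,-0.006],"dr": [0,0,0]},
  {"travel": [0,0.035,-0.006],"dr": [0,0,0]},
  {"travel": [0,0.046,-0.006],"dr": [0,0,0]},
  {"travel": [0,0.056,-0.012],"dr": [0.002,0,0]},
  {"travel": [0,0.066,-0.02],"dr": [0.004,0,0]},
  {"travel": [0,0.075,-0.028],"dr": [0.01,0,0]},
  {"travel": [0,0.084,-0.037],"dr": [0.015,0,0]},
  {"travel": [0,0.091,-0.044],"dr": [0.019,0,0]},
  {"travel": [0,0.098,-0.051],"dr": [0.023,0,0]},
  {"travel": [0,0.098,-0.051],"dr": [0.023,0,0]},
])

```text
t: 6.55
eef_pos: [0.5659, -0.2117, 0.0623]
tool_rot: [2.959, 0.001, 1.313]
ft_force: [-3.9, 1.0, 1.5]
gripper_width: 0.0858
grasp_force: 1.7
```

Run:
```python
from arc import *
s=read_state();print(s["t"],s["joints"],s["eef_pos"],s["tool_rot"],s["ft_force"])
for t,a,b in((40,79.5,-.003),(48,82,-.003),(56,85,-.003),(64,87,-.003),(72,89,-.003),(78,90.5,-.003)):rel(*pose(t,a,b))
save("side","side4")
a=cv2.imread("pics/side4.png")[240:390,260:410];a=cv2.resize(a,(600,600),interpolation=cv2.INTER_CUBIC)
cv2.imwrite("pics/v4.png",a)
```

```text
6.55 [-0.0512  0.6128  0.4426  1.9548 -0.5557  0.4971  0.5133] [ 0.5659 -0.2117  0.0623] [2.9586 0.0014 1.3128] [-3.9425  1.037   1.5095]
p [ 0.566 -0.212  0.061] travel [-0.0001, 0.0005, 0.0029] dr [-0.0001, 0.0006, -0.0009]
p [ 0.574 -0.214  0.071] travel [-0.0001, 0.0254, -0.0174] dr [0.0138, 0.0006, -0.0009]
p [ 0.584 -0.216  0.079] travel [-0.0, 0.0527, -0.0318] dr [0.0305, 0.0006, -0.0009]
p [ 0.595 -0.219  0.085] travel [0.0001, 0.0846, -0.0429] dr [0.0416, 0.0006, -0.0009]
p [ 0.608 -0.223  0.09 ] travel [0.0001, 0.1186, -0.0484] dr [0.0527, 0.0005, -0.0009]
p [ 0.618 -0.225  0.092] travel [0.0002, 0.1451, -0.0487] dr [0.061, 0.0005, -0.0009]
```

View pics/v4.png

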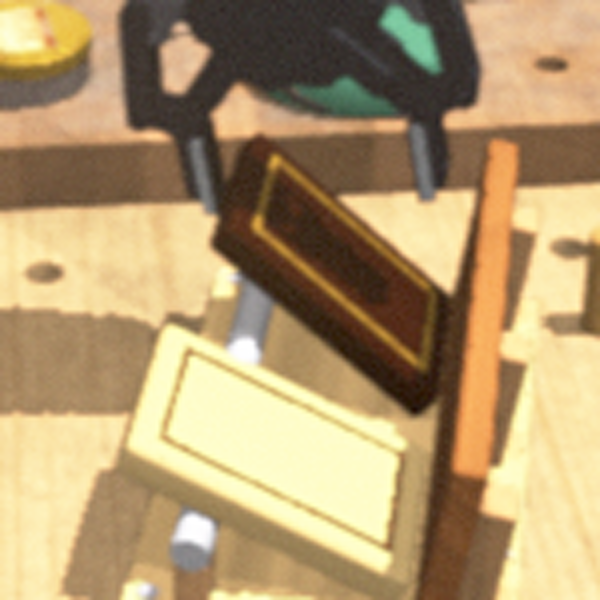

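The plaque is up at about 40°, pushed by the near finger (tip at (210,210)), with its foot still at the fence (415,410). The force is about 4 N. Continuing.

Emit:
carry_out([
  {"travel": [0,0.008,0.003],"dr": [0.004,0,0]},
  {"travel": [0,0.017,-0.004],"dr": [0.009,0,0]},
  {"travel": [0,0.026,-0.011],"dr": [0.014,0,0]},
  {"travel": [0,0.035,-0.016],"dr": [0.02,0,0]},
  {"travel": [0,0.044,-0.021],"dr": [0.025,0,0]},
  {"travel": [0,0.053,-0.026],"dr": [0.03,0,0]},
  {"travel": [0,0.064,-0.03],"dr": [0.034,0,0]},
  {"travel": [0,0.075,-0.034],"dr": [0.038,0,0]},
  {"travel": [0,0.085,-0.037],"dr": [0.042,0,0]},
  {"travel": [0,0.096,-0.039],"dr": [0.046,0,0]},
  {"travel": [0,0.107,-0.041],"dr": [0.05,0,0]},
  {"travel": [0,0.119,-0.042],"dr": [0.053,0,0]},
  {"travel": [0,0.119,-0.042],"dr": [0.053,0,0]},
])

```text
t: 7.68
eef_pos: [0.611, -0.2233, 0.0878]
tool_rot: [3.12, 0.002, 1.313]
ft_force: [-0.4, -0.6, -0.1]
gripper_width: 0.0853
grasp_force: 0.1
```

Run:
```python
from arc import *
s=read_state();print(s["t"],s["joints"],s["eef_pos"],s["tool_rot"],s["ft_force"])
for t,a,b in((72,89,-.003),(80,90,-.003),(88,91,-.003),(94,92,-.002),(98,92,-.001)):rel(*pose(t,a,b))
save("side","side5")
a=cv2.imread("pics/side5.png")[240:390,260:410];a=cv2.resize(a,(600,600),interpolation=cv2.INTER_CUBIC)
cv2.imwrite("pics/v5.png",a)
```

```text
7.6833 [-0.0778  0.7264  0.531   1.6678 -0.4628  0.8523  0.3881] [ 0.611  -0.2233  0.0878] [3.1199 0.0019 1.3135] [-0.3716 -0.5677 -0.0687]
p [ 0.608 -0.223  0.09 ] travel [-0.0004, -0.0084, -0.0055] dr [0.0013, 0.0006, -0.0007]
p [ 0.622 -0.226  0.093] travel [-0.0004, 0.0285, -0.0128] dr [0.0069, 0.0006, -0.0007]
p [ 0.637 -0.23   0.094] travel [-0.0003, 0.0669, -0.0144] dr [0.0125, 0.0006, -0.0007]
p [ 0.647 -0.233  0.093] travel [-0.0002, 0.0933, -0.0114] dr [0.018, 0.0006, -0.0007]
p [ 0.654 -0.235  0.092] travel [-0.0002, 0.1115, -0.0089] dr [0.018, 0.0006, -0.0007]
```

View pics/v5.png

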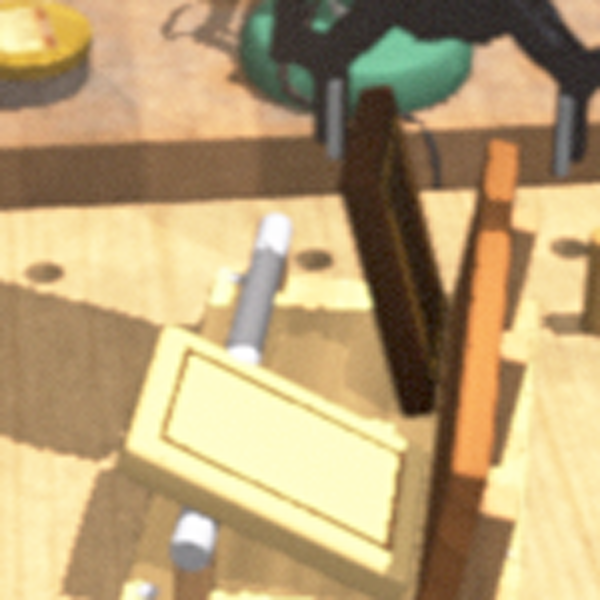

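It now stands at about 75°, foot at (420,405) on the board, near finger (335,150) behind its top. Pushing it over onto the fence.

Emit:
carry_out([
  {"travel": [0,0.01,-0.004],"dr": [0.003,0,0]},
  {"travel": [0,0.02,-0.006],"dr": [0.005,0,0]},
  {"travel": [0,0.03,-0.008],"dr": [0.007,0,0]},
  {"travel": [0,0.04,-0.009],"dr": [0.009,0,0]},
  {"travel": [0,0.049,-0.01],"dr": [0.01,0,0]},
  {"travel": [0,0.058,-0.01],"dr": [0.011,0,0]},
  {"travel": [0,0.067,-0.01],"dr": [0.013,0,0]},
  {"travel": [0,0.075,-0.01],"dr": [0.015,0,0]},
  {"travel": [0,0.083,-0.009],"dr": [0.017,0,0]},
  {"travel": [0,0.091,-0.009],"dr": [0.018,0,0]},
  {"travel": [0,0.098,-0.008],"dr": [0.018,0,0]},
  {"travel": [0,0.105,-0.008],"dr": [0.018,0,0]},
  {"travel": [0,0.11,-0.008],"dr": [0.018,0,0]},
  {"travel": [0,0.11,-0.008],"dr": [0.018,0,0]},
])

```text
t: 8.9
eef_pos: [0.6517, -0.2343, 0.0913]
tool_rot: [-3.105, 0.001, 1.313]
ft_force: [0.2, -0.1, 0.3]
gripper_width: 0.0854
grasp_force: 0.0
```

Run:
```python
from arc import *
s=read_state();print(s["t"],s["joints"],s["eef_pos"],s["tool_rot"],s["ft_force"],s["grasp_force"])
rel(*pose(98,92,-.001))
save("side","side6")
a=cv2.imread("pics/side6.png")[240:390,260:410];a=cv2.resize(a,(600,600),interpolation=cv2.INTER_CUBIC)
cv2.imwrite("pics/v6.png",a)
```

```text
8.9 [-0.0483  0.8202  0.5363  1.4778 -0.4522  1.0073  0.3472] [ 0.6517 -0.2343  0.0913] [-3.1048  0.0014  1.3126] [ 0.2352 -0.0815  0.3099] 0.0
p [ 0.654 -0.235  0.092] travel [0.0006, 0.0057, -0.0029] dr [-0.0006, 0.0004, -0.001]
```

View pics/v6.png

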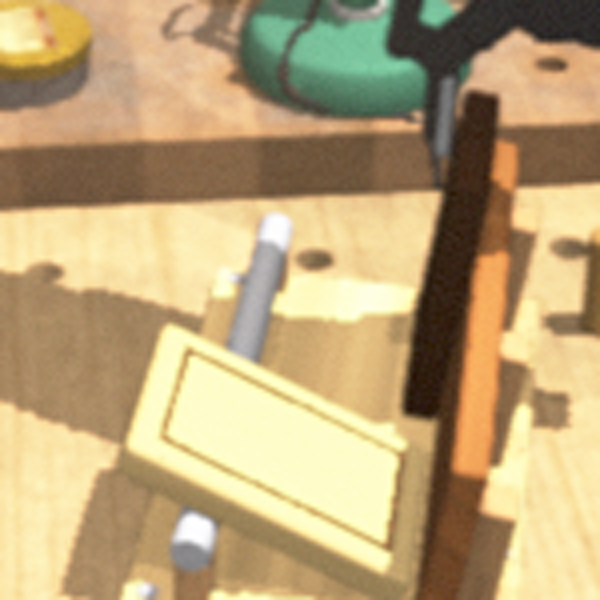

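It leans flat along the fence, foot on the board at (420,412), with no contact force. Withdrawing upward.

Emit:
carry_out([
  {"travel": [0,-0.01,0],"dr": [0,0,0]},
  {"travel": [0,-0.03,-0.03],"dr": [0,0,0]},
  {"travel": [0,-0.04,-0.08],"dr": [0,0,0]},
  {"travel": [0,-0.05,-0.16],"dr": [0,0,0]},
  {"travel": [0,-0.06,-0.26],"dr": [0,0,0]},
  {"travel": [0,-0.08,-0.35],"dr": [0,0,0]},
  {"travel": [0,-0.1,-0.4],"dr": [0,0,0]},
  {"travel": [0,-0.1,-0.4],"dr": [0,0,0]},
  {"travel": [0,-0.1,-0.4],"dr": [0,0,0]},
])

```text
t: 9.7
eef_pos: [0.6185, -0.2255, 0.2541]
tool_rot: [-3.107, 0.001, 1.312]
ft_force: [0.3, 0.1, -1.8]
gripper_width: 0.0854
grasp_force: 0.0
```

Run:
```python
from ov import *
s=read_state();print(s["t"],s["eef_pos"],s["ft_force"])
save("top","top7");save("side","side7")
t=np.radians(98)
overlay([.598,-.280,-.255],"ov7",th=98,piv=(-.0162,.012),pics=("top7","side7"))
```

```text
9.7 [ 0.6185 -0.2255  0.2541] [ 0.2926  0.1288 -1.8079]
```

View pics/ov7.png

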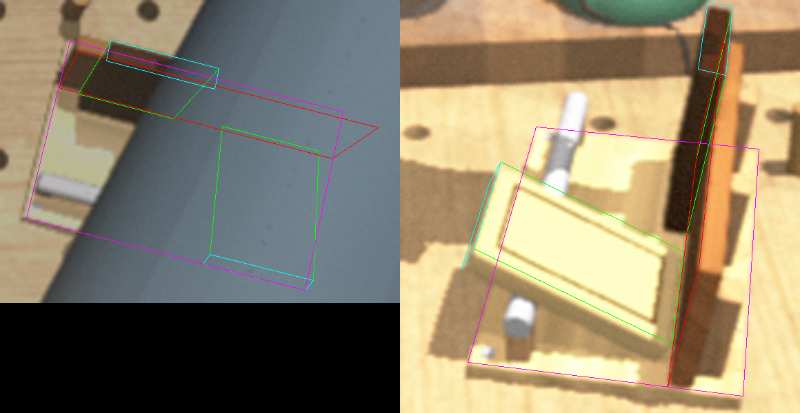

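The overlay of the final pose (98°, foot at the fence) agrees with the side view, and the pale plaque sits on its original outline. Handing in.

```bash
python3 -c "
from plant import *
print(finish_job())"
```

```text
the job is handed in; nothing more can be done
None
```

The job is handed in: in the last pictures the dark plaque stands on its foot edge, leaning flat against the fence, with the pale plaque still lying in place and the wax tin and bear not touched. No verdict was returned.

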